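Close the till of the second-hand shop

TASK

Close the shop's till for the evening with your closed fingers: push the cash drawer fully shut, then press the raised end of the rocker switch right down so that it tips over, and then press the long bar key all the way down and let it come up again, in that order. Nothing is to be picked up: do not press the two small square keys, and leave the things standing on the till and the counter where they are.

Things in the scene. Friction and masses are not known exactly. Their poses are not given: they have to be found in the camera images.
- drawer_front (a point): centre line of the flat front face of the till's cash drawer, 60 mm above the counter; travels with the drawer. The face is dark steel, 380 mm wide, from 8 to 90 mm above the counter, on the robot's side of the till, flush with the case when shut. x points level into the till, the way the drawer is pushed shut; y along the face to the left, z up
- till: the till, fixed to the counter: grey case 410 mm wide, 320 mm deep, its deck 100 mm up; x points level from the robot's side into the till, yaw within 0.25 rad. Origin on the counter, 85 mm behind the case's front, mid-width, under the row of key panels. A printer housing 145 mm high stands on it from 90 mm to 230 mm behind the origin
- drawer (a joint): how far the cash drawer stands open, m: 0 fully shut (hard stop), 0.10 fully open; it starts 0.03 to 0.07 open and stays where it is left (sliding friction 3 N)
- rocker_raised (a point): point on the upper face of the rocker switch's raised half (the half nearer the robot), on its centre line, 22 mm from the pivot; travels with the rocker. The grey rocker is 64 mm front to back, 40 mm wide, its face a shallow V: at the start the far half is level, 122 mm above the counter, and the near half rises towards the robot by 0.30 rad to about 131 mm at its edge
- rocker (a joint): angle of the rocker switch, rad: starts at 0 to 0.03 (near half raised); 0.30 pressed right over (hard stop), the near half then level at 122 mm above the counter and the far half raised; it stays where it is left (friction torque 0.05 N m, about 2 to 4 N at the finger)
- bar_key_top (a point): centre of the top of the long bar key: grey, 30 mm front to back, 72 mm side to side, its top 126 mm above the counter, alone on its white panel; travels with the key; x points level into the till
- bar_key (a joint): how far the long bar key is down, m: 0 up, 0.006 fully down; it springs back when let go; 1.5 N to start, 5 N fully down
- square_near_top (a point): centre of the top of the small square key (26 x 26 mm, top 126 mm above the counter) nearer the robot on its panel; not to be pressed. The three white key panels (100 mm front to back, 88 mm wide, tops 114 mm above the counter, 95 mm apart centre to centre) sit side by side on the till's deck in any order
- square_near (a joint): how far that key is down, m: 0 up, 0.006 fully down, springs back
- square_far_top (a point): centre of the top of the other small square key, 44 mm behind the first on the same panel; not to be pressed
- square_far (a joint): how far that key is down, m: 0 up, 0.006 fully down, springs back
- chess_piece: brass chess pawn, 28 mm across, 52 mm tall, standing on the till's deck left of the key panels; loose, to be left alone; origin at the centre of its underside
- pill_tin: round steel tin, 36 mm across, 22 mm tall, on the till's deck right of the key panels; loose, to be left alone; origin at the centre of its underside
- mug: white mug, 80 mm across, 90 mm tall, on the counter left of the till; loose, to be left alone; origin at the centre of its underside
- bowl: blue bowl, 130 mm across, 50 mm tall, on the counter left of the till; loose, to be left alone; origin at the centre of its underside
- candlestick: brass candlestick, foot 84 mm across, 165 mm tall, on the counter right of the till; loose, to be left alone; origin at the centre of its underside
- button_jar: amber jar with steel cap, 68 mm across, 100 mm tall, on the counter right of the till; loose, to be left alone; origin at the centre of its underside
- card_box: cardboard box 80 x 60 x 50 mm, on the counter right of the till; loose, to be left alone; origin at the centre of its underside

How it is judged:
By the outcome, as a careful person would: the job done as asked, in the order asked, and still so for the second after the job is handed in, with the robot touching nothing.
It also fails if it takes over 48 s, if anything falls off the work surface, if the arm or the gripper's body presses on something with over 40 N, if the wrist force passes 120 N, or if a joint passes its speed limit or range.

ROBOT

A 7-joint arm with a two-finger parallel gripper is mounted at the origin on the work surface. World frame = base frame: x ahead of the robot, y to its left, z up, the work surface at z = 0. Lengths are in m, angles in rad, forces in N, time in s.
With the tool pointing down it reaches from about 0.4 to 0.9 m from the base axis. Payload 5.6 kg.
Tool frame: the origin (TCP) lies at the very end of the fingers, on their centre line; the grasp point (between the pads) lies 19 mm behind it (r.tcp_to_grasp is the distance from the TCP to the grasp point, in m); z points along the fingers, y is the line along which they close (so a half turn about z gives the same grasp; the last joint's range is limited). The gripper opens to 92 mm and grips with 3 to 60 N. Pads are 20 mm wide; open, the fingers measure 128 mm over their backs; the gripper's body (75 mm by 189 mm) begins 69 mm behind the grasp point.
Start: joints at [1.2, 0.468, -0.012, 1.603, 0.006, 1.071, -0.056], TCP at [0.209, -0.615, 0.215] pointing down, gripper open.
Joint ranges: [-2.53, 2.53], [-0.31, 2.02], [-1.57, 1.55], [0.28, 2.44], [-1.29, 4.43], [0.15, 1.84], [-2.92, 2.92]. Speed limits (rad/s): [2.57, 2.57, 3.14, 3.14, 3.14, 3.14, 3.14].

INTERFACE

Orientations are given as a unit quaternion [w, x, y, z].
In Python, from rig import r gives the robot as it stands. The module is installed in compiled form; this text tells all that it offers.
- The arm moves only by the shell command python3 -m crank 'ROWS' [FORCE]. ROWS is text: rows parted by semicolons, each of 7 numbers parted by spaces: the finger opening in m, from 0 to 0.0919, then the shift along the tool's x, y, z in m, then the turn, a rotation vector about the tool's x, y, z in rad. In form: claw x y z ax ay az; .... A call has 1 to 20 rows; each row is the pose to reach, as a shift and turn from the pose commanded when the call began, along the tool's axes at that moment; what a row does not reach only later rows make up. A row lasts 1/12 s, in which the tool goes at most 41.7 mm and 7.16 degrees, less where a joint would pass 70% of its speed; a pose out of reach is approached as far as the arm can. A call with a gripper value outside its range is refused whole. The fingers move at their own pace and stop on an object; FORCE is the grip in N (left out, the last holds). Time passes only in rows, so rows that repeat a pose let the fingers close. It gives the time, the measured TCP pose, the force, the opening and the grip force at its end, in the units of the state.
- r.observe(): the state, without advancing time (a new reading comes with each control period).
- r.get_image(name): name is "scene" or "top"; returns the picture (384x512x3 uint8, blue, green, red); there is no depth.
- r.camera_info(name): a dict with "fx", "fy", "cx", "cy" (pixels), "position" and "attitude" of the camera in the world. Camera axes: x right, y down, z forward; pixel columns grow to the right and rows downward; lengths in m; the calibration is good to about 2 mm. A picture is of the moment at which its call begins. camera_info takes no time and is no camera call.
- r.job_done(): hands the job in; it is judged then, once.
The state is a dict: "t": time; "qpos": joint angles; "qvel": joint speeds; "joint_torque": joint torques, N m; "eef_pos": TCP position; "tcp_rot": TCP orientation; "contact_force": force on the tool from outside, world axes, zero at the start; "moment": the same for the moment, N m; "opening": opening from 0.0 (shut) to 1.0 (fully open); "finger_force": force on a finger pad.
Only numpy, scipy, OpenCV 4.12 (cv2) and the standard library are available. Lean on these libraries where they do the work, as an engineer would, in place of code of your own. Each camera call takes 0.05 s, during which the arm holds its last target. There are 200 camera calls.

## Working session

There is one attempt and no reset: what is moved stays moved. The work goes in short steps, Python scripts to look and compute and a shell command to move; the robot and the scene stay as the last step left them, time stands still between calls to the robot, and variables do not carry over. Pictures are saved under pics/ and viewed, at most 10 in all, crops included, and the job is handed in when it is done.

```bash
mkdir -p pics
python3 - <<'E'
from rig import r
import cv2
for n in("scene","top"):
    cv2.imwrite(f"pics/{n}0.png",r.get_image(n)); print(n,r.camera_info(n))
o=r.observe();print(o['t'],o['eef_pos'],o['tcp_rot'],o['contact_force'],o['opening'])
E
```

```text
scene {'fx': 373.05640994173467, 'fy': 373.05640994173467, 'cx': 252.7474470304634, 'cy': 193.57423089022953, 'position': array([ 0.98729319, -0.29009046,  0.98151342]), 'attitude': array([-0.23654134,  0.85121464,  0.45197063, -0.123306  ])}
top {'fx': 475.6912499814855, 'fy': 475.6912499814855, 'cx': 246.29453222929803, 'cy': 191.46951893179855, 'position': array([ 0.42864462, -0.02656243,  1.53694448]), 'attitude': array([ 0.03851472, -0.70575582,  0.70697714, -0.02467104])}
0.1 [ 0.2090271  -0.61491964  0.21375044] [-7.71208936e-04  9.86605684e-01  1.63121389e-01 -2.03253495e-04] [-0.54472634 -0.51765826  0.08009875] 0.9985354958747392
```

View pics/top0.png

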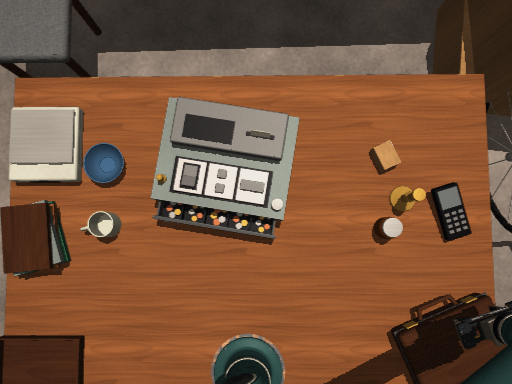

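View pics/scene0.png

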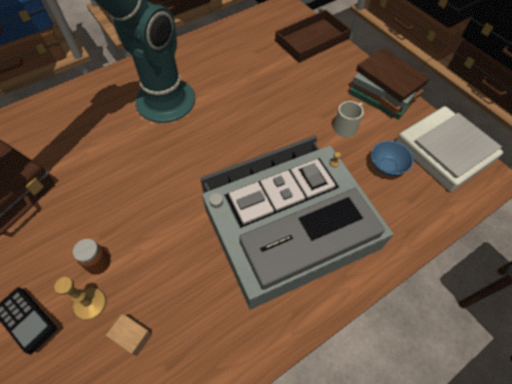

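The top view shows the till around px (228,165). From left to right the panels are the rocker (190,176), the square keys (220,181) and the bar key (253,185). The drawer front edge runs from about (155,218) to (275,238). I'll enlarge both views to get precise corners.

Run:
```python
import cv2
a=cv2.imread("pics/top0.png")[150:250,145:305];cv2.imwrite("pics/tc.png",cv2.resize(a,None,fx=5,fy=5,interpolation=cv2.INTER_CUBIC))
a=cv2.imread("pics/scene0.png")[130:240,195:355];cv2.imwrite("pics/sc.png",cv2.resize(a,None,fx=5,fy=5,interpolation=cv2.INTER_CUBIC))
```

```text
(no output)
```

View pics/tc.png

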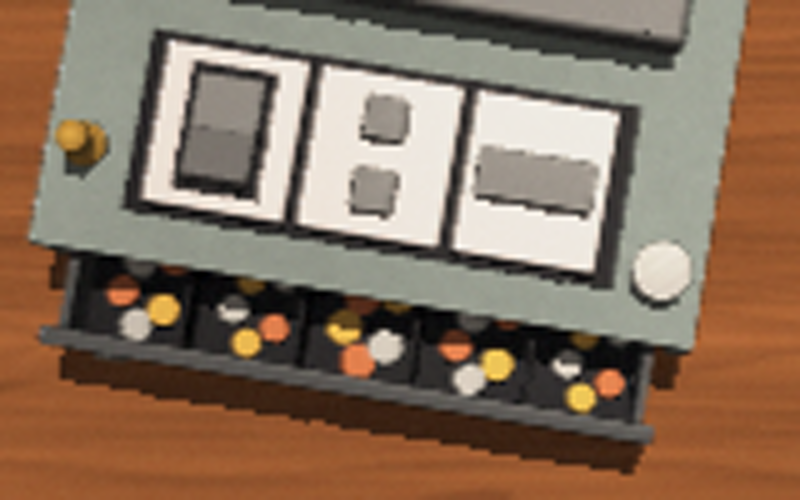

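View pics/sc.png

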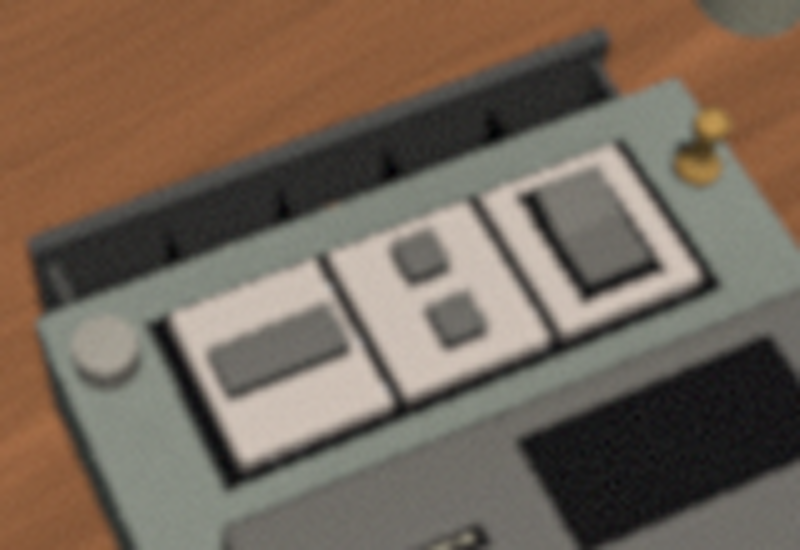

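Both crops are clear. In the top crop the bar centre is (537,180), the rocker crease (228,128), the squares (374,190) and (386,118), and the drawer face top edge (40,340) to (650,437). I'll fit the till pose to these points in both cameras.

```bash
cat > h.py <<'E'
from rig import r
import numpy as np
from scipy.spatial.transform import Rotation as R
from scipy.optimize import least_squares
def rot(q): return R.from_quat(np.roll(q,-1))
def proj(n,P):
    c=r.camera_info(n);p=rot(c['attitude']).inv().apply(np.atleast_2d(P)-c['position'])
    return np.c_[c['fx']*p[:,0]/p[:,2]+c['cx'],c['fy']*p[:,1]/p[:,2]+c['cy']]
def loc(t,P):
    P=np.atleast_2d(P);return R.from_euler('z',t[2]).apply(P)+[t[0],t[1],0]
E
cat > fit.py <<'E'
from h import *
L=[[.05,.139,.114],[.05,-.139,.114],[-.05,-.139,.114],[-.05,.139,.114],[-.085,.205,.1],[-.085,-.205,.1]]
T=np.array([[165,40],[622,110],[602,273],[140,205],[32,242],[692,350],[228,128],[537,180],[374,190],[386,118],[40,340],[650,437]])/5-.4+[145,150]
S=np.array([[712,280],[240,468],[168,317],[622,145],[680,82],[42,322],[600,228],[279,350],[420,257],[457,318],[605,33],[30,242]])/5-.4+[195,130]
def f(p):
    t=p[:3];d=p[3];rx,bx,sx=p[4:7]
    P=L+[[rx,.095,.122],[bx,-.095,.126],[sx,0,.126],[sx+.044,0,.126],[-.085-d,.19,.09],[-.085-d,-.19,.09]]
    P=loc(t,P);return np.r_[proj("top",P)-T,proj("scene",P)-S]
s=least_squares(lambda p:f(p).ravel(),[.6,0,-.2,.05,0,0,0],loss='soft_l1')
t=s.x[:3];print(s.x.round(4));print(f(s.x).round(1).tolist())
d,rx,bx,sx=s.x[3:]
for n,P in dict(front=[-.085-d,0,.06],rock=[rx-.021,.095,.128],pivot=[rx,.095,.122],bar=[bx,-.095,.126],shut=[-.085,0,.06]).items(): print(n,loc(t,P).round(4))
E
python3 fit.py
```

```text
[ 5.911e-01  7.880e-02 -1.662e-01  5.720e-02 -1.000e-04 -5.000e-04
 -2.260e-02]
[[0.6, -1.2], [-0.2, -0.4], [-1.6, -0.3], [-0.2, -1.8], [-1.1, -0.9], [0.1, -0.4], [-1.0, -0.6], [-0.4, -0.7], [-0.4, -0.6], [-0.3, -0.7], [-0.6, -1.1], [0.4, 0.1], [-1.8, -0.4], [0.1, -0.3], [-0.3, -0.3], [-1.8, -0.2], [-0.7, -0.8], [-1.9, -0.0], [-1.9, 0.1], [-0.2, -0.5], [-0.1, -0.7], [-0.2, -0.4], [-0.1, -0.7], [-1.2, 0.2]]
front [[0.4509 0.1023 0.06  ]]
rock [[0.586 0.176 0.128]]
pivot [[0.6067 0.1725 0.122 ]]
bar [[ 0.5749 -0.0148  0.126 ]]
shut [[0.5073 0.0928 0.06  ]]
```

```bash
cat > go.py <<'E'
import sys
from h import *
t=[.5911,.0788,-.1662]
# args: local x,y,z triples -> tool-frame shift & turn from current
o=r.observe();T=rot(o['tcp_rot']);p=np.array(o['eef_pos'])
G=R.from_euler('z',t[2])*R.from_quat([1,0,0,0])
print('t',o['t'],'local',R.from_euler('z',-t[2]).apply(p-[t[0],t[1],0]).round(4),'F',np.round(o['contact_force'],1),'turn',(T.inv()*G).as_rotvec().round(3))
for a in sys.argv[1:]:
    w=loc(t,[float(v) for v in a.split(',')])[0];print(a,w.round(3),T.inv().apply(w-p).round(4))
E
python3 go.py -.17,-.35,.21 -.18,0,.21 -.18,0,.06
python3 - <<'E'
from h import *
o=r.observe();T=rot(o['tcp_rot']);print(T.inv().apply(np.array([.42,-.3,.215])-o['eef_pos']))
E
```

```text
t 0.1 local [-0.262  -0.7474  0.2138] F [-0.5 -0.5  0.1] turn [-0.002  0.001  0.494]
-.17,-.35,.21 [ 0.366 -0.238  0.21 ] [ 0.2694 -0.3062  0.0042]
-.18,0,.21 [0.414 0.109 0.21 ] [ 0.4265 -0.6191  0.0047]
-.18,0,.06 [0.414 0.109 0.06 ] [ 0.4266 -0.6189  0.1547]
[ 0.30110953 -0.2302557  -0.00092891]
```

```bash
python3 -m crank '0 .3 -.23 0 0 0 .1;0 .3 -.23 0 0 0 .2;0 .3 -.23 0 0 0 .3;0 .3 -.23 0 0 0 .4;0 .3 -.23 0 0 0 .494;0 .3 -.23 0 0 0 .494;0 .3 -.23 0 0 0 .494;0 .3 -.23 0 0 0 .494;0 .3 -.23 0 0 0 .494;0 .427 -.619 0 0 0 .494;0 .427 -.619 0 0 0 .494;0 .427 -.619 0 0 0 .494;0 .427 -.619 0 0 0 .494;0 .427 -.619 0 0 0 .494;0 .427 -.619 0 0 0 .494;0 .427 -.619 0 0 0 .494;0 .427 -.619 0 0 0 .494;0 .427 -.619 0 0 0 .494;0 .427 -.619 0 0 0 .494;0 .427 -.619 0 0 0 .494' 20; python3 go.py -.18,0,.06 -.095,0,.06
```

```text
t: 1.77
eef_pos: [0.4135, 0.1152, 0.215]
tcp_rot: [-0.002, 0.997, -0.078, 0.0]
contact_force: [1.2, -0.0, 0.0]
opening: 0.004
finger_force: 0.0
t 1.7667 local [-0.1812  0.0065  0.215 ] F [ 1.2 -0.   0. ] turn [-0.003 -0.     0.01 ]
-.18,0,.06 [0.414 0.109 0.06 ] [0.001  0.007  0.1549]
-.095,0,.06 [0.497 0.095 0.06 ] [0.086  0.0079 0.155 ]
```

Next I descend, then push in steps.

```bash
python3 -m crank '0 0 .003 .04 0 0 0;0 0 .006 .08 0 0 0;0 0 .006 .12 0 0 0;0 0 .006 .155 0 0 0;0 0 .006 .155 0 0 0;0 .012 .006 .155 0 0 0;0 .024 .006 .155 0 0 0;0 .034 .006 .155 0 0 0;0 .044 .006 .155 0 0 0;0 .054 .006 .155 0 0 0;0 .064 .006 .155 0 0 0;0 .072 .006 .155 0 0 0;0 .078 .006 .155 0 0 0;0 .078 .006 .155 0 0 0'; python3 go.py -.095,0,.06
```

```text
t: 2.93
eef_pos: [0.4927, 0.0889, 0.06]
tcp_rot: [-0.0, 0.997, -0.084, 0.002]
contact_force: [0.2, -0.1, 0.3]
opening: 0.007
finger_force: 0.0
t 2.9333 local [-0.0987 -0.0063  0.06  ] F [ 0.2 -0.1  0.3] turn [-0.001 -0.003 -0.001]
-.095,0,.06 [0.497 0.095 0.06 ] [ 0.0037 -0.0063  0.    ]
```

```bash
python3 -m crank '0 .003 0 0 0 0 0;0 .005 0 0 0 0 0;0 .005 0 0 0 0 0;0 .005 0 0 0 0 0'; python3 go.py
python3 - <<'E'
from rig import r
import cv2
a=r.get_image("scene")[100:250,175:375];cv2.imwrite("pics/d1.png",cv2.resize(a,None,fx=4,fy=4,interpolation=cv2.INTER_CUBIC))
E
```

```text
t: 3.27
eef_pos: [0.4944, 0.0885, 0.0594]
tcp_rot: [0.0, 0.997, -0.083, -0.001]
contact_force: [-2.6, 0.1, 2.6]
opening: 0.006
finger_force: 1.9
t 3.2667 local [-0.0969 -0.0064  0.0594] F [-2.6  0.1  2.6] turn [0.    0.001 0.   ]
```

View pics/d1.png

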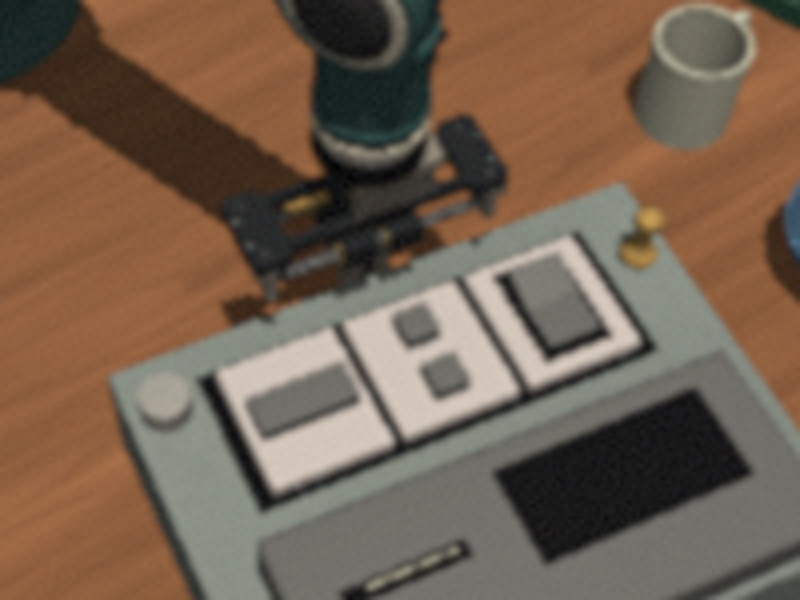

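The drawer no longer shows beyond the case edge (from about (110,380) to (625,185)), so it is nearly or fully shut. I'll push on until the force shows the stop.

```bash
python3 -m crank '0 .004 0 0 0 0 0;0 .006 0 0 0 0 0;0 .006 0 0 0 0 0;0 .006 0 0 0 0 0;0 .006 0 0 0 0 0'; python3 go.py
```

```text
t: 3.73
eef_pos: [0.4942, 0.0883, 0.059]
tcp_rot: [0.002, 0.997, -0.082, -0.006]
contact_force: [-19.4, 2.4, 18.0]
opening: 0.002
finger_force: 10.6
t 3.7333 local [-0.0972 -0.0066  0.059 ] F [-19.4   2.4  18. ] turn [0.004 0.012 0.002]
```

At 19 N the drawer doesn't move, so it is against its hard stop. Next I back off and go over the rocker.

```bash
python3 -m crank '0 -.02 0 0 0 0 0;0 -.04 0 0 0 0 0;0 -.04 0 -.04 0 0 0;0 -.04 0 -.08 0 0 0;0 -.04 0 -.12 0 0 0;0 -.02 -.03 -.12 0 0 0;0 .02 -.06 -.12 0 0 0;0 .06 -.1 -.12 0 0 0;0 .066 -.101 -.12 0 0 0;0 .066 -.101 -.12 0 0 0;0 .066 -.101 -.12 0 0 0'; python3 go.py -.022,.095,.138 -.022,.095,.118
python3 - <<'E'
from rig import r
import cv2
a=r.get_image("scene")[100:250,175:375];cv2.imwrite("pics/d2.png",cv2.resize(a,None,fx=4,fy=4,interpolation=cv2.INTER_CUBIC))
E
```

```text
t: 4.65
eef_pos: [0.5838, 0.1768, 0.1789]
tcp_rot: [-0.0, 0.997, -0.083, 0.0]
contact_force: [-1.0, -0.3, -0.2]
opening: 0.005
finger_force: 0.0
t 4.65 local [-0.0235  0.0954  0.1789] F [-1.  -0.3 -0.2] turn [-0.001 -0.     0.001]
-.022,.095,.138 [0.585 0.176 0.138] [0.0014 0.0004 0.0409]
-.022,.095,.118 [0.585 0.176 0.118] [0.0014 0.0004 0.0609]
```

View pics/d2.png

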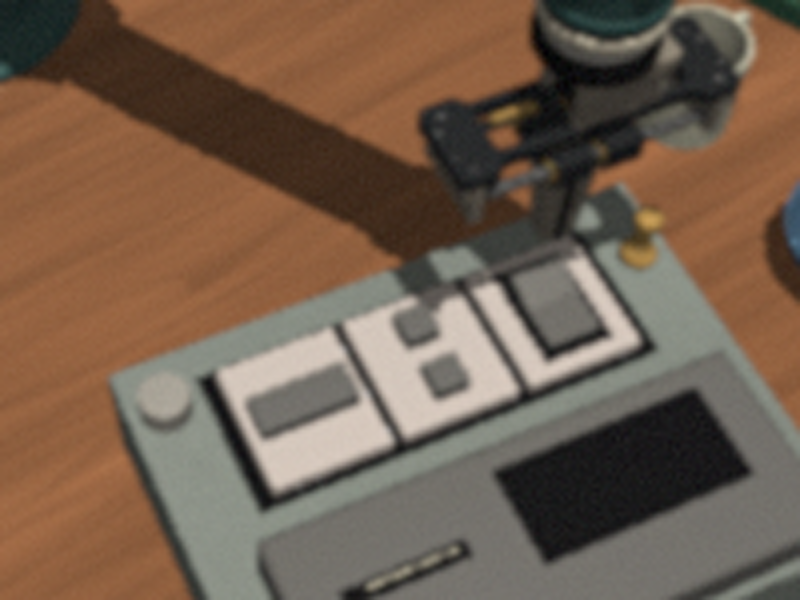

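The drawer sits flush with the case, and the fingers (about (560,225)) are above the near half of the rocker. Pressing down now.

```bash
python3 -m crank '0 .001 0 .03 0 0 0;0 .001 0 .042 0 0 0;0 .001 0 .048 0 0 0;0 .001 0 .052 0 0 0;0 .001 0 .056 0 0 0;0 .001 0 .059 0 0 0;0 .001 0 .062 0 0 0;0 .001 0 .062 0 0 0;0 .001 0 .062 0 0 0'; python3 go.py
```

```text
t: 5.45
eef_pos: [0.5838, 0.1757, 0.1222]
tcp_rot: [0.001, 0.997, -0.083, 0.001]
contact_force: [-10.4, -5.3, 26.9]
opening: 0.001
finger_force: 13.6
t 5.45 local [-0.0232  0.0944  0.1222] F [-10.4  -5.3  26.9] turn [ 0.002 -0.001 -0.   ]
```

It stopped at 0.122 m with 27 N, so the rocker has tipped fully. Next I lift, check and cross to the bar key.

```bash
python3 -m crank '0 0 0 -.03 0 0 0;0 0 0 -.06 0 0 0;0 .01 .04 -.06 0 0 0;0 .02 .08 -.06 0 0 0;0 .023 .12 -.06 0 0 0;0 .023 .16 -.06 0 0 0;0 .023 .189 -.06 0 0 0;0 .023 .189 -.06 0 0 0;0 .023 .189 -.06 0 0 0'; python3 go.py 0,-.095,.126
python3 - <<'E'
from rig import r
import cv2
a=r.get_image("scene")[100:250,175:375];cv2.imwrite("pics/d3.png",cv2.resize(a,None,fx=4,fy=4,interpolation=cv2.INTER_CUBIC))
E
```

```text
t: 6.2
eef_pos: [0.5757, -0.0166, 0.1783]
tcp_rot: [0.0, 0.996, -0.085, 0.001]
contact_force: [-0.0, 0.5, 0.2]
opening: 0.003
finger_force: 0.0
t 6.2 local [ 0.0006 -0.0966  0.1783] F [-0.   0.5  0.2] turn [ 0.    -0.002 -0.004]
0,-.095,.126 [ 0.575 -0.015  0.126] [-0.0007 -0.0016  0.0522]
```

View pics/d3.png

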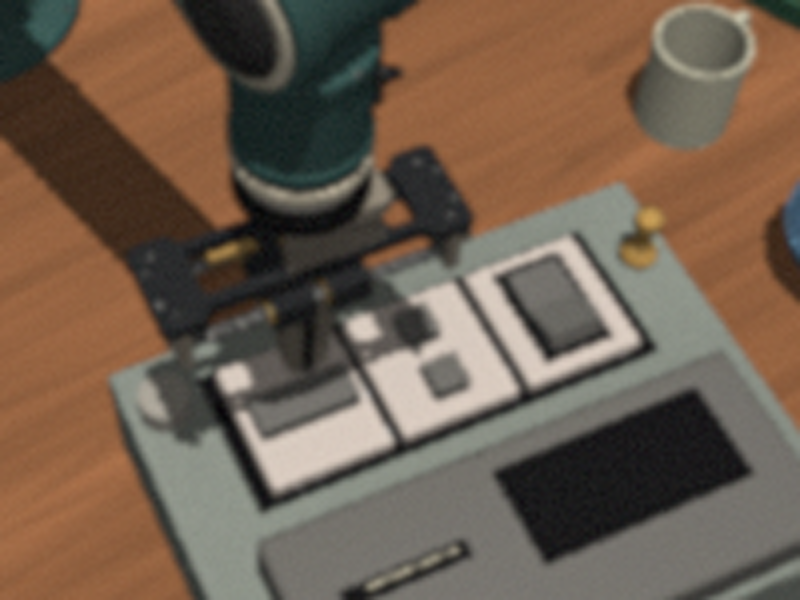

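The rocker's near half (535,275) is now level and its far half raised, and the fingers (310,345) are above the bar key. Pressing the bar.

```bash
python3 -m crank '0 0 -.001 .03 0 0 0;0 0 -.001 .046 0 0 0;0 0 -.001 .052 0 0 0;0 0 -.001 .056 0 0 0;0 0 -.001 .059 0 0 0;0 0 -.001 .062 0 0 0;0 0 -.001 .062 0 0 0;0 0 -.001 .062 0 0 0'; python3 go.py
```

```text
t: 6.92
eef_pos: [0.5751, -0.011, 0.12]
tcp_rot: [0.0, 0.997, -0.082, -0.0]
contact_force: [-13.6, 2.1, 26.7]
opening: 0.007
finger_force: 13.7
t 6.9167 local [-0.001  -0.0912  0.12  ] F [-13.6   2.1  26.7] turn [0.    0.    0.002]
```

The bar is at its bottom stop: z is 0.120 with 27 N. Releasing straight up and clear.

```bash
python3 -m crank '0 0 0 -.02 0 0 0;0 0 0 -.06 0 0 0;0 0 0 -.1 0 0 0;0 -.04 0 -.1 0 0 0;0 -.08 0 -.1 0 0 0;0 -.12 0 -.1 0 0 0;0 -.15 0 -.1 0 0 0;0 -.15 0 -.1 0 0 0;0 -.15 0 -.1 0 0 0;0 -.15 0 -.1 0 0 0'; python3 go.py
python3 - <<'E'
from rig import r
import cv2
a=r.get_image("scene")[100:250,175:375];cv2.imwrite("pics/d4.png",cv2.resize(a,None,fx=4,fy=4,interpolation=cv2.INTER_CUBIC))
E
```

```text
t: 7.75
eef_pos: [0.4292, 0.0119, 0.2168]
tcp_rot: [-0.0, 0.997, -0.083, 0.002]
contact_force: [-0.3, -0.8, -0.3]
opening: 0.005
finger_force: 0.0
t 7.75 local [-0.1486 -0.0928  0.2168] F [-0.3 -0.8 -0.3] turn [-0.    -0.004  0.001]
```

View pics/d4.png

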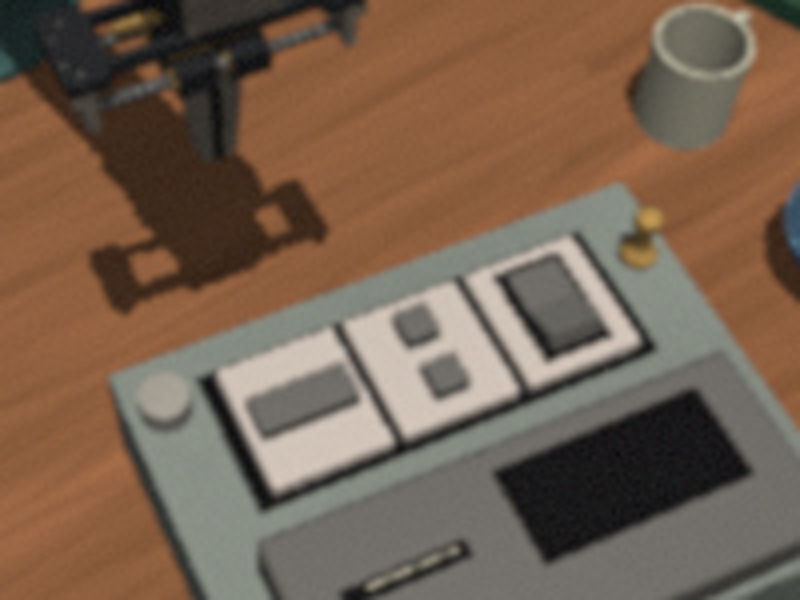

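The drawer is shut, the rocker (555,300) is tipped, the bar (305,400) is back up, and the pawn and tin haven't moved. The arm is clear, so I'm handing in.

```bash
python3 -c "
from rig import r
print(r.job_done())"
```

```text
the job is handed in; nothing more can be done
None
```

I shut the drawer, tipped the rocker and pressed the bar key in that order, each to its hard stop; the bar came back up, nothing else was disturbed as far as the pictures show, and I handed the job in at about 8 s.

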